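Square up the row of topping pots with a straightedge

TASK

Take the straightedge by its wooden grip from the white board and use its blade to push the three topping pots forward into one straight row, stopping when the blade's front face is over the middle of the pale stripe on the black mat, so that each pot's glass side stands on the stripe. Only the straightedge may touch the pots; keep them upright. Then stand the straightedge back on the white board, along it and with its foot plate on it, let go, and leave everything else where it is.

Things in the scene. Friction and masses are not known exactly. Their poses are not given: they have to be found in the camera images.
- mat: fixed black serving mat, 260 mm (its x) by 400 mm (its y), 3 mm thick, with a pale stripe 6 mm wide across it along its y. Origin: centre of its underside; x points away from the robot (turned up to about 0.2 rad), z up. Thin grey lines along its near and far edges are only decoration
- mat_stripe (a point): middle of the pale stripe, on the mat's top face, 30 mm towards +x from the mat's centre; axes as the mat's: the stripe runs along y, and the pots start on its -x side (towards the robot) and are pushed towards +x
- white_board: fixed flat white plastic board, 195 mm (its x) by 140 mm (its y), 7 mm thick; origin at the centre of its underside, z up. The straightedge stands on it at the start, within 15 mm of its centre and with its blade along the board's x, and belongs there again at the end
- straightedge: loose aluminium straightedge, 0.35 kg, standing on a foot plate (6 mm thick, x -45 to +34 mm, 200 mm long in y) with a wooden grip above. Origin at its underside; z up, x the way the blade pushes, y along the blade. Starts on the white board with its y along the board's x and its x along the board's +y (within 0.15 rad)
- straightedge_grip (a point): middle of the wooden grip, at x = -15 mm, y = 0, z = 82 mm of the straightedge. The grip is a block 16 mm thick in x, 100 mm long in y, from z = 54 to 100 mm, on two 11 mm posts; take it from above across the 16 mm (closing along the straightedge's x)
- straightedge_face (a point): middle of the blade's flat front (pushing) face, at x = +40 mm, z = 20 mm of the straightedge. Blade: upright at the foot plate's front edge, 320 mm long in y (black caps add 3 mm at each end), 40 mm high from the underside, 6 mm thick
- mug: green mug, 86 mm wide, 96 mm high, loose bystander at the back; origin at the centre of its underside
- pot_1: loose topping pot, orange inside, 0.2 to 0.4 kg, 84 mm high: glass body of radius 38.5 mm up to z = 46 mm, above it a turquoise collar of radius 44 mm (a small tab at z = 74 mm reaches 45 mm). Origin: centre of underside, z up; any yaw. The three start side by side along the stripe's direction, 112 mm apart (each within 7 mm), on the mat, each 20 to 70 mm short of its place
- pot_2: loose topping pot, dark brown inside, 0.2 to 0.4 kg, 84 mm high: glass body of radius 38.5 mm up to z = 46 mm, above it a turquoise collar of radius 44 mm (a small tab at z = 74 mm reaches 45 mm). Origin: centre of underside, z up; any yaw. The three start side by side along the stripe's direction, 112 mm apart (each within 7 mm), on the mat, each 20 to 70 mm short of its place
- pot_3: loose topping pot, orange inside, 0.2 to 0.4 kg, 84 mm high: glass body of radius 38.5 mm up to z = 46 mm, above it a turquoise collar of radius 44 mm (a small tab at z = 74 mm reaches 45 mm). Origin: centre of underside, z up; any yaw. The three start side by side along the stripe's direction, 112 mm apart (each within 7 mm), on the mat, each 20 to 70 mm short of its place

How it is judged:
By the outcome, as a careful person would: the job done as asked, in the order asked, and still so for the second after the job is handed in, with the robot touching nothing.
It also fails if it takes over 64 s, if anything falls off the work surface, if the arm or the gripper's body presses on something with over 40 N, if the wrist force passes 120 N, or if a joint passes its speed limit or range.

ROBOT

A 7-joint arm with a two-finger parallel gripper is mounted at the origin on a cart in front of the work surface, level with it; the furniture and walls round the work are solid. World frame = base frame: x ahead of the robot, y to its left, z up, the work surface at z = 0. Lengths are in mm, angles in rad, forces in N, time in s.
With the tool pointing down it reaches from about 400 to 875 mm from the base axis. Payload 6.5 kg.
Tool frame: the origin (TCP) lies at the very end of the fingers, on their centre line; the grasp point (between the pads) lies manip.grip_point_offset behind it (manip.grip_point_offset is the distance from the TCP to the grasp point, in mm); z points along the fingers, y is the line along which they close (so a half turn about z gives the same grasp; the last joint's range is limited). The gripper opens to 88 mm and grips with 3 to 60 N. Pads are 18 mm wide; open, the fingers measure 123 mm over their backs; the gripper's body (75 mm by 187 mm) begins 45 mm behind the grasp point.
Start: joints at [-1.238, 0.536, -0.004, 1.538, 0.003, 1.067, -0.071], TCP at [252.398, 598.987, 238.716] pointing down, gripper open.
Joint ranges: [-2.7, 2.7], [-0.37, 2.16], [-1.27, 1.26], [0.24, 2.4], [-1.31, 4.45], [0.19, 1.91], [-2.76, 2.76]. Speed limits (rad/s): [2.39, 2.39, 3.14, 3.14, 3.14, 3.14, 3.14].

INTERFACE

Orientations are given as [roll, pitch, yaw] about the fixed x, y, z axes, in that order (R = Rz(yaw) Ry(pitch) Rx(roll)).
In Python, from bench import manip, eyes, job gives the robot as it stands (manip), with the cameras (eyes) and the job (job).
- The arm moves only by the shell command python3 drive.py [FORCE], which reads ROWS from standard input. ROWS is a JSON object with one list for each field, all of the same length, 1 to 10, a row being the entries at one place: x, y, z (the shift in mm), ax, ay, az (a rotation vector in rad), aperture (the finger opening in mm); each row shifts and turns the commanded pose from where the row before left it, along the tool's axes as they then stand; what a row does not reach is not made up. A row lasts 1/8 s, in which the tool goes at most 62.5 mm and 0.188 rad, less where a joint would pass 70% of its speed; a pose out of reach is approached as far as the arm can. The fingers move at their own pace and stop on an object; FORCE is the grip in N (left out, the last holds). Time passes only in rows, so rows that do not move let the fingers close. It prints the time, the measured TCP pose, the force, the opening and the grip force at its end. Input that does not fit is refused with a message, and nothing moves.
- manip.observe(): the state, without advancing time (a new reading comes with each control period).
- eyes.get_image(name): name is "scene" or "top" or "wrist"; returns the picture (480x640x3 uint8, blue, green, red); there is no depth.
- eyes.camera_model(name): a dict with "fx", "fy", "cx", "cy" (pixels), "k1" (the pictures are not rectified: a ray, as slopes to the right and down, at radius r is drawn at 1 + k1 r^2 times it, then the intrinsics apply), "world_from_camera" (4x4, takes a point from camera to world coordinates). Camera axes: x right, y down, z forward; pixel columns grow to the right and rows downward; lengths in mm; the calibration is good to about 2 mm. A picture is of the moment at which its call begins: read the wrist's pose just before it. camera_model takes no time and is no camera call; for the wrist camera it gives the pose at the moment of the call.
- job.close_job(): hands the job in; it is judged then, once.
The state is a dict: "clock": time; "qpos": joint angles; "qvel": joint speeds; "joint_efforts": joint torques, N m; "ee_pos": TCP position; "eef_rot": TCP orientation; "wrist_force": force on the tool from outside, world axes, zero at the start; "moment": the same for the moment, N m; "opening": finger opening in mm; "finger_force": force on a finger pad.
Only numpy, scipy, OpenCV 4.12 (cv2) and the standard library are available. Lean on these libraries where they do the work, as an engineer would, in place of code of your own. Each camera call takes 0.05 s, during which the arm holds its last target. There are 200 camera calls.

## Working session

There is one attempt and no reset: what is moved stays moved. The work goes in short steps, Python scripts to look and compute and a shell command to move; the robot and the scene stay as the last step left them, time stands still between calls to the robot, and variables do not carry over. Pictures are saved under pics/ and viewed, at most 13 in all, crops included, and the job is handed in when it is done.

```bash
ls; mkdir -p pics
python3 - <<'E'
from bench import manip, eyes, job
import cv2,numpy as np
s=manip.observe();print({k:np.round(v,3).tolist() for k,v in s.items()},manip.grip_point_offset)
for n in("scene","top"):
    cv2.imwrite(f"pics/{n}0.png",eyes.get_image(n));m=eyes.camera_model(n);print(n,m)
E
```

```text
bench.py
drive.py
pics
{'clock': 0.0, 'qpos': [-1.238, 0.537, -0.004, 1.539, 0.003, 1.067, -0.071], 'qvel': [-0.001, 0.002, 0.001, -0.001, 0.0, 0.0, -0.001], 'joint_efforts': [0.001, -57.098, 0.991, -25.161, -0.056, 0.018, 0.0], 'ee_pos': [252.188, 598.437, 237.857], 'eef_rot': [-3.14, 0.0, 2.743], 'wrist_force': [0.039, 0.351, -0.071], 'moment': [-0.04, 0.004, -0.062], 'finger_force': 0.0, 'opening': 88.019} 18.700000000000003
scene {'fx': 468.15544679401995, 'fy': 468.15544679401995, 'cx': 320.4870724821589, 'cy': 235.75470212359983, 'k1': -0.056151064389833964, 'world_from_camera': array([[-8.05360547e-01, -5.25723312e-01,  2.73878421e-01,
         3.26773244e+02],
       [-5.92783315e-01,  7.15437654e-01, -3.69806577e-01,
         3.23819637e+02],
       [-1.52699631e-03, -4.60178185e-01, -8.87825268e-01,
         1.03056241e+03],
       [ 0.00000000e+00,  0.00000000e+00,  0.00000000e+00,
         1.00000000e+00]])}
top {'fx': 446.15951329114165, 'fy': 446.15951329114165, 'cx': 323.48834639434415, 'cy': 238.0460094415801, 'k1': -0.02071250398136509, 'world_from_camera': array([[ 1.96800149e-02, -9.94775037e-01,  1.00176458e-01,
         5.12454468e+02],
       [-9.99596003e-01, -1.75217679e-02,  2.23789799e-02,
        -9.45967891e+01],
       [-2.05067819e-02, -1.00576406e-01, -9.94717979e-01,
         1.06055790e+03],
       [ 0.00000000e+00,  0.00000000e+00,  0.00000000e+00,
         1.00000000e+00]])}
```

View pics/scene0.png

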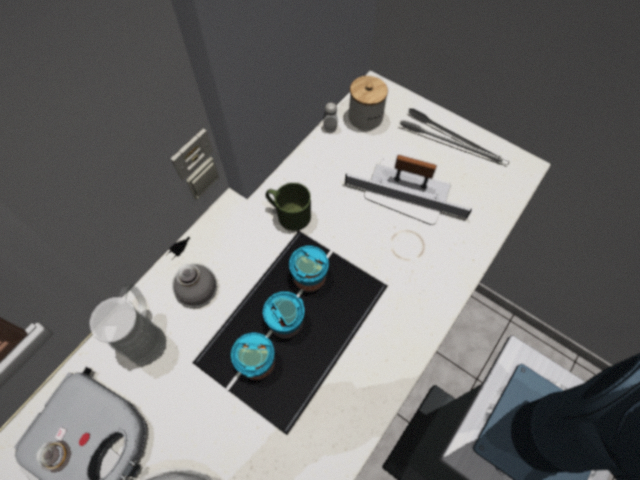

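View pics/top0.png

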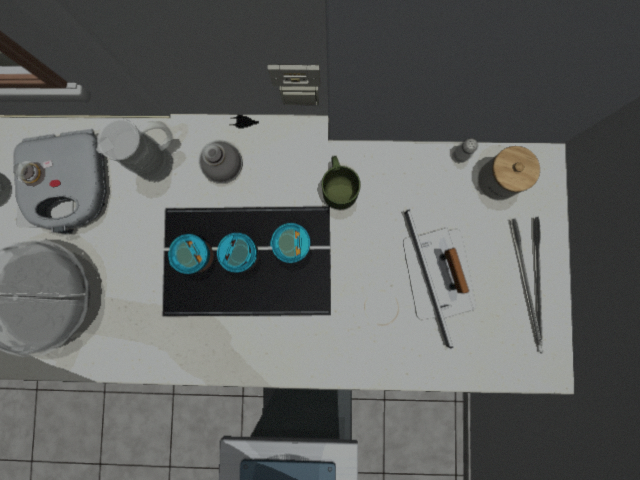

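Scene: mat at lower middle, pots in scene at (309,267),(285,314),(253,355), straightedge grip at (415,167), green mug (293,205). In the top view the pots are at (189,254),(237,252),(291,243), stripe at row ~247, grip at (456,270), blade from (406,211) to (449,346), mug (340,187).

```bash
cat > h.py <<'E'
from bench import manip, eyes, job
import cv2,numpy as np
def rays(n,px,M=None):
    m=M or eyes.camera_model(n);px=np.atleast_2d(np.float64(px))
    d=np.c_[(px[:,0]-m['cx'])/m['fx'],(px[:,1]-m['cy'])/m['fy']];u=d.copy()
    for _ in range(20):u=d/(1+m['k1']*(u**2).sum(1,keepdims=True))
    T=np.array(m['world_from_camera']);return T[:3,3],np.c_[u,np.ones(len(u))]@T[:3,:3].T
def onz(n,px,z,M=None):
    o,d=rays(n,px,M);return (o+d*((z-o[2])/d[:,2])[:,None])
def proj(n,P,M=None):
    m=M or eyes.camera_model(n);T=np.array(m['world_from_camera']);c=(np.atleast_2d(P)-T[:3,3])@T[:3,:3]
    u=c[:,:2]/c[:,2:];u=u*(1+m['k1']*(u**2).sum(1,keepdims=True));return u*[m['fx'],m['fy']]+[m['cx'],m['cy']]
def blobs(mask,amin):
    c,_=cv2.findContours(mask.astype(np.uint8),cv2.RETR_EXTERNAL,cv2.CHAIN_APPROX_NONE)
    return sorted([x for x in c if cv2.contourArea(x)>amin],key=cv2.contourArea,reverse=True)
E
python3 - <<'E'
from h import *
for n in("scene","top"):
    im=cv2.imread(f"pics/{n}0.png");hsv=cv2.cvtColor(im,cv2.COLOR_BGR2HSV);H,S,V=cv2.split(hsv)
    print(n)
    for c in blobs((H>85)&(H<105)&(S>120)&(V>90),100):
        p=c[:,0,:];(e,ax,a)=cv2.fitEllipse(cv2.convexHull(c));print(' pot z84',onz(n,e,84).round(1)[0],ax,cv2.contourArea(c))
    for c in blobs((H<20)&(S>120)&(V>40),60)[:4]:
        print(' brown',cv2.minAreaRect(c),onz(n,cv2.minAreaRect(c)[0],107).round(1)[0])
    K=cv2.inRange(im,(0,0,0),(32,32,32))
    k=[c for c in blobs(cv2.morphologyEx(K,cv2.MORPH_CLOSE,np.ones((9,9))),4000) if cv2.pointPolygonTest(c,(330,300) if n=='scene' else (200,290),False)>0]
    for c in k:
        q=cv2.boxPoints(cv2.minAreaRect(c));w=onz(n,q,3);print(' mat',q.round().tolist(),w.round(1).tolist(),w.mean(0).round(1))
    # green mug
    for c in blobs((H>30)&(H<60)&(S>100)&(V<140),200)[:2]:print(' mug',cv2.boundingRect(c),onz(n,cv2.minEnclosingCircle(c)[0],96).round())
# enlarged crops of top
im=cv2.imread("pics/top0.png");a=cv2.resize(im[195:330,150:350],None,fx=4,fy=4,interpolation=2);cv2.imwrite("pics/c1.png",a)
a=cv2.resize(im[200:352,380:490],None,fx=3.9,fy=3.9,interpolation=2);cv2.imwrite("pics/c2.png",a)
E
```

```text
scene
 pot z84 [570.8 228.1  84. ] (42.40003967285156, 44.75732421875) 1438.5
 pot z84 [576.  119.8  84. ] (40.14330291748047, 42.532649993896484) 1292.0
 pot z84 [599.3   1.3  84. ] (37.17624282836914, 40.0123405456543) 1113.0
 brown ((415.7115478515625, 163.4423065185547), (37.654296875, 8.43299388885498), 11.309932708740234) [ 542.7 -356.6  107. ]
 mat [[168.0, 352.0], [287.0, 177.0], [402.0, 255.0], [283.0, 430.0]] [[743.7, 327.3, 3.0], [818.3, -193.3, 3.0], [453.8, -178.6, 3.0], [440.4, 302.6, 3.0]] [614.   64.5   3. ]
top
 pot z84 [599.8   1.   84. ] (39.01527786254883, 39.31909942626953) 1157.5
 pot z84 [576.  119.2  84. ] (38.98722839355469, 39.230445861816406) 1152.0
 pot z84 [571.1 227.9  84. ] (38.27950668334961, 39.50233459472656) 1140.5
 brown ((457.7734375, 270.57281494140625), (44.60933303833008, 6.6301984786987305), 72.18110656738281) [ 544.1 -359.7  107. ]
 mat [[155.0, 180.0], [356.0, 167.0], [365.0, 305.0], [164.0, 318.0]] [[753.7, 343.0, 3.0], [793.3, -146.6, 3.0], [462.6, -172.0, 3.0], [421.3, 302.0, 3.0]] [607.7  81.6   3. ]
```

View pics/c1.png

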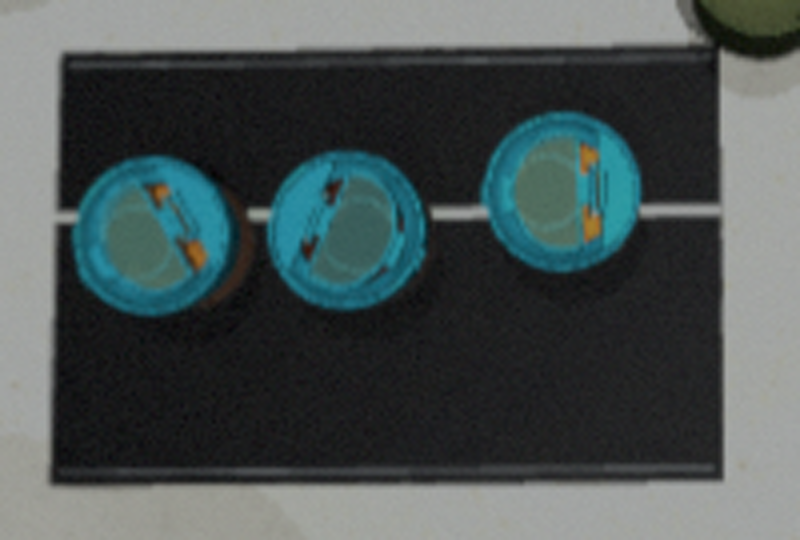

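View pics/c2.png

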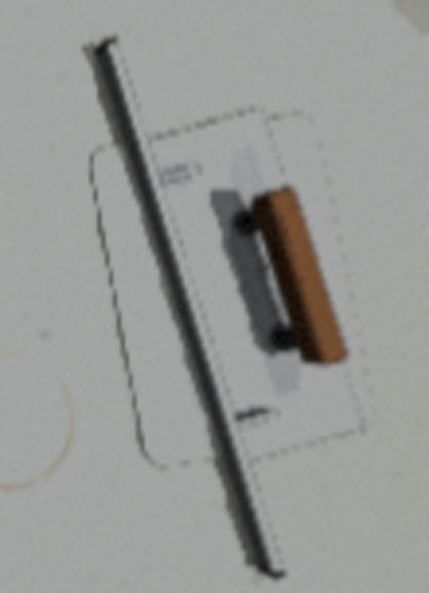

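c1: stripe from crop (65,217) to (715,210), mat corners (63,53),(719,47),(722,478),(52,484). c2: board left edge (90,150)-(140,460), right edge (305,113)-(368,430), grip top centre ~(311,273).

```bash
python3 - <<'E'
from h import *
t=lambda p,s,o:np.array(p)/s+o
print(onz('top',t([(65,217),(715,210)],4,[150,195])-.4,3).round(1).tolist())
mc=onz('top',t([(63,53),(719,47),(722,478),(52,484)],4,[150,195])-.4,3);print(mc.round(1).tolist(),mc.mean(0))
print('board',onz('top',t([(90,150),(140,460),(305,113),(368,430)],3.9,[380,200])-.4,7).round(1).tolist())
print('grip',onz('top',t([(311,273)],3.9,[380,200])-.4,107))
E
echo '{"x": [-38, -38, -38, -38, -38, -38, -38, -38, -38, -38], "y": [-46, -46, -46, -46, -46, -46, -46, -46, -46, -46], "z": [-4, -4, -4, -4, -4, -4, -4, -4, -4, -4], "ax": [0, 0, 0, 0, 0, 0, 0, 0, 0, 0], "ay": [0, 0, 0, 0, 0, 0, 0, 0, 0, 0], "az": [0, 0, 0, 0, 0, 0, 0, 0, 0, 0], "aperture": [88, 88, 88, 88, 88, 88, 88, 88, 88, 88]}' | python3 drive.py
echo '{"x": [-38, -38, -38, -38, -38, -38, 0, 0, 0, 0], "y": [-46, -46, -46, -46, -46, -46, 0, 0, 0, 0], "z": [-4, -4, -4, -4, -4, -4, 0, 0, 0, 0], "ax": [0, 0, 0, 0, 0, 0, 0, 0, 0, 0], "ay": [0, 0, 0, 0, 0, 0, 0, 0, 0, 0], "az": [0, 0, 0, 0, 0, 0, -0.175, -0.175, -0.175, -0.175], "aperture": [88, 88, 88, 88, 88, 88, 88, 88, 88, 88]}' | python3 drive.py
python3 - <<'E'
from h import *
s=manip.observe();print(s['ee_pos'],s['eef_rot'],np.round(s['qpos'],2),s['clock']);m=eyes.camera_model('wrist');print(m)
cv2.imwrite("pics/w1.png",eyes.get_image('wrist'))
E
```

```text
[[586.2, 307.2, 3.0], [597.5, -82.8, 3.0]]
[[685.8, 314.0, 3.0], [695.6, -83.4, 3.0], [440.1, -89.8, 3.0], [427.8, 306.4, 3.0]] [562.33422657 111.78963976   3.        ]
board [[621.8, -258.3, 7.0], [436.5, -288.6, 7.0], [646.7, -388.6, 7.0], [456.8, -424.3, 7.0]]
grip [[ 546.20764818 -363.09707779  107.        ]]
clock: 1.35
ee_pos: [424.1, 25.7, 278.9]
eef_rot: [3.141, 0.0, 2.743]
wrist_force: [1.8, 0.2, 0.0]
opening: 88.1
finger_force: 0.0
clock: 2.6
ee_pos: [526.7, -315.1, 302.2]
eef_rot: [3.141, -0.001, -2.835]
wrist_force: [-0.1, 0.5, 0.7]
opening: 87.8
finger_force: 0.0
[ 526.67830632 -315.11829617  302.21551322] [ 3.14085299e+00 -6.79743948e-04 -2.83453564e+00] [ 0.18  0.43  0.39  1.59 -0.18  1.16  2.49] 2.6
{'fx': 346.55259471705943, 'fy': 346.55259471705943, 'cx': 322.7635280000653, 'cy': 244.86364336533802, 'k1': -0.050390862200080044, 'world_from_camera': array([[-3.02380554e-01,  9.19535593e-01,  2.51038430e-01,
         4.62402115e+02],
       [ 9.53185923e-01,  2.91259572e-01,  8.12678119e-02,
        -3.36400299e+02],
       [ 1.61129982e-03,  2.63860104e-01, -9.64559614e-01,
         4.49213844e+02],
       [ 0.00000000e+00,  0.00000000e+00,  0.00000000e+00,
         1.00000000e+00]])}
```

View pics/w1.png

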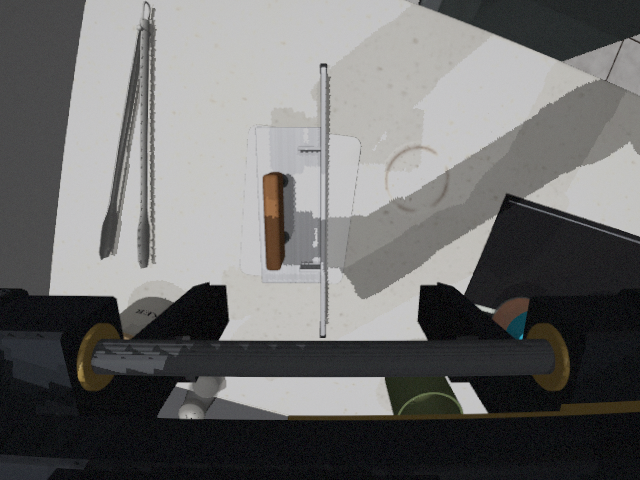

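Wrist: blade vertical at column ~324 from (323,64) to (323,337); grip top (265–282, 173–270); board outline roughly (250,125),(361,140),(343,282),(241,275).

```bash
cat > m.py <<'E'
from h import *
im=cv2.imread("pics/w1.png");hsv=cv2.cvtColor(im,cv2.COLOR_BGR2HSV);H,S,V=cv2.split(hsv)
E
python3 - <<'E'
from m import *
c=[c for c in blobs((H<20)&(S>110)&(V>50),60) if cv2.pointPolygonTest(c,(273,220),False)>0][0]
r=cv2.minAreaRect(c);print(r,cv2.boxPoints(r).tolist())
w=onz('wrist',cv2.boxPoints(r),107);print(w.round(1).tolist(),w.mean(0).round(1))
e=onz('wrist',[(323.5,64.5),(323,337)],47);print(e.round(1).tolist(),e.mean(0),np.linalg.norm(e[1]-e[0]));d=e[1]-e[0];print('angle of y-axis',np.arctan2(-d[1],-d[0]), 'x angle',np.arctan2(d[0]*-1,d[1])+0, d)
for p in [(250,125),(361,140),(343,282),(241,275)]:print(onz('wrist',p,7).round(1))
for y in (90,200,310): print(y,im[y,314:336].mean(1).astype(int).tolist())
a=cv2.resize(im[110:345,225:375],None,fx=3.5,fy=2.5,interpolation=2);cv2.imwrite("pics/c3.png",cv2.convertScaleAbs(cv2.resize(im[110:300,225:375],None,fx=3.1,fy=3.1,interpolation=2),alpha=1.3,beta=-60))
E
```

```text
((273.6961975097656, 220.9929962158203), (96.18866729736328, 18.595287322998047), 87.95458984375) [[262.68792724609375, 173.2611541748047], [281.2713623046875, 172.5974578857422], [284.7044677734375, 268.724853515625], [266.12103271484375, 269.3885498046875]]
[[500.8, -385.4, 107.0], [494.7, -368.4, 107.0], [588.3, -337.4, 107.0], [595.0, -355.7, 107.0]] [ 544.7 -361.7  107. ]
[[377.1, -363.2, 47.0], [685.4, -263.7, 47.0]] [ 531.23217198 -313.44865082   47.        ] 323.95155815012595
angle of y-axis -2.8292583585120563 x angle -1.2584620317171595 [308.27841864  99.54410395   0.        ]
[[ 460.8 -430.     7. ]]
[[ 436.  -295.5    7. ]]
[[ 618.9 -256.5    7. ]]
[[ 652.1 -391.6    7. ]]
90 [179, 177, 176, 169, 167, 167, 140, 158, 183, 187, 185, 164, 120, 106, 102, 106, 173, 183, 182, 182, 181, 183]
200 [198, 198, 198, 196, 194, 196, 148, 176, 196, 198, 186, 140, 120, 118, 172, 194, 198, 197, 198, 199, 197, 199]
310 [193, 193, 194, 193, 193, 193, 168, 176, 181, 180, 166, 115, 91, 111, 168, 188, 193, 192, 194, 193, 192, 193]
```

View pics/c3.png

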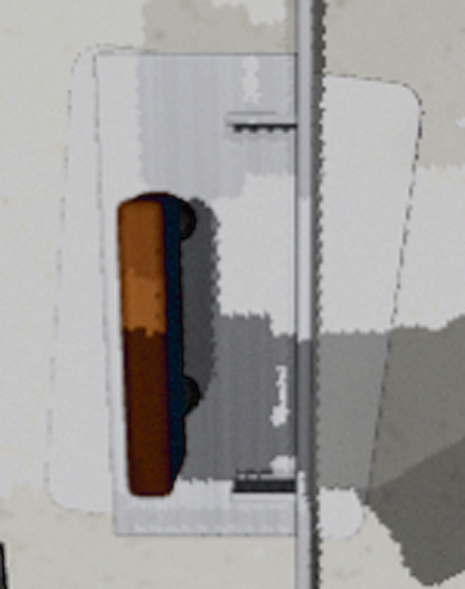

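```bash
python3 - <<'E'
from h import *
f=lambda p:np.array(p)/3.1+[225,110]-.35
w=onz('wrist',f([(118,203),(163,203),(172,493),(130,493)]),107);print('grip',w.round(1).tolist(),w.mean(0))
b=onz('wrist',f([(75,47),(421,82),(363,535),(47,510)]),7);print('board',b.round(1).tolist(),b.mean(0))
r=onz('wrist',f([(420,110),(370,480),(70,90),(47,490)]),7);print([np.arctan2(*(r[i]-r[i+1])[[1,0]]) for i in(0,2)])
e=onz('wrist',[(322.7,64.5),(322.3,337)],47);x=np.array([-.307,.952]);g=e.mean(0)[:2]-52*x;print('grip from blade',g,np.arctan2(*(e[0]-e[1])[[1,0]]))
E
echo '{"x": [-4.3, 0, 0, 0, 0], "y": [-52, 0, 0, 0, 0], "z": [0, 58, 58, 58, 0], "ax": [0, 0, 0, 0, 0], "ay": [0, 0, 0, 0, 0], "az": [0, 0, 0, 0, 0], "aperture": [88, 88, 88, 88, 88]}' | python3 drive.py
```

```text
grip [[502.5, -384.9, 107.0], [498.2, -371.4, 107.0], [589.7, -341.9, 107.0], [594.1, -355.4, 107.0]] [ 546.14795482 -363.42499562  107.        ]
board [[461.0, -431.4, 7.0], [431.8, -297.7, 7.0], [619.8, -258.0, 7.0], [651.5, -393.4, 7.0]] [ 541.0202656  -345.12613775    7.        ]
[np.float64(-2.9403030139778075), np.float64(-2.94262341201348)]
grip from blade [ 547.46846674 -363.79238184] -2.8294400960997432
clock: 3.28
ee_pos: [543.4, -361.4, 124.3]
eef_rot: [3.134, -0.007, -2.842]
wrist_force: [0.6, 0.6, 0.8]
opening: 88.4
finger_force: 0.0
```

```bash
echo '{"x": [-2, 0, 0, 0], "y": [-3, 0, 0, 0], "z": [27, 27, 0, 0], "ax": [0, 0, 0, 0], "ay": [0, 0, 0, 0], "az": [0, 0, 0, 0], "aperture": [88, 88, 88, 88]}' | python3 drive.py
```

```text
clock: 3.78
ee_pos: [550.6, -367.0, 77.4]
eef_rot: [-3.139, 0.002, -2.841]
wrist_force: [0.4, -0.6, -0.2]
opening: 87.9
finger_force: 0.0
```

```bash
echo '{"x": [2, 0, 0], "y": [3, 0, 0], "z": [5, 0, 0], "ax": [0, 0, 0], "ay": [0, 0, 0], "az": [0, 0, 0], "aperture": [88, 88, 88]}' | python3 drive.py; echo '{"x": [0], "y": [0], "z": [0], "ax": [0], "ay": [0], "az": [0], "aperture": [88]}' | python3 drive.py
```

```text
clock: 4.15
ee_pos: [546.6, -363.7, 70.1]
eef_rot: [-3.141, 0.0, -2.84]
wrist_force: [-0.3, 0.3, 0.2]
opening: 87.8
finger_force: 0.0
clock: 4.28
ee_pos: [546.6, -363.8, 69.9]
eef_rot: [-3.141, 0.0, -2.84]
wrist_force: [0.2, 0.1, -0.9]
opening: 88.2
finger_force: 0.0
```

```bash
echo '{"x": [0, 0, 0, 0, 0, 0, 0], "y": [0, 0, 0, 0, 0, 0, 0], "z": [0, 0, 0, 0, 0, 0, 0], "ax": [0, 0, 0, 0, 0, 0, 0], "ay": [0, 0, 0, 0, 0, 0, 0], "az": [-0.01, 0, 0, 0, 0, 0, 0], "aperture": [50, 10, 10, 10, 10, 10, 10]}' | python3 drive.py 50
```

```text
clock: 5.15
ee_pos: [546.4, -363.7, 69.7]
eef_rot: [3.142, 0.0, -2.83]
wrist_force: [0.7, -0.4, 0.1]
opening: 20.2
finger_force: 0.0
```

```bash
echo '{"x": [0, 0, 0, 0, 0, 0], "y": [0, 0, 0, 0, 0, 0], "z": [-20, -40, -50, -50, 0, 0], "ax": [0, 0, 0, 0, 0, 0], "ay": [0, 0, 0, 0, 0, 0], "az": [0, 0, 0, 0, 0, 0], "aperture": [10, 10, 10, 10, 10, 10]}' | python3 drive.py
python3 - <<'E'
from h import *
s=manip.observe();m=eyes.camera_model('wrist');im=eyes.get_image('wrist');cv2.imwrite("pics/w2.png",im);print(s['ee_pos'],s['eef_rot'],s['opening'],s['wrist_force'])
E
```

```text
clock: 5.9
ee_pos: [545.8, -363.1, 229.3]
eef_rot: [3.14, -0.001, -2.83]
wrist_force: [-0.1, -0.3, -4.5]
opening: 15.8
finger_force: 49.8
[ 545.82475396 -363.09521256  229.27356022] [ 3.14035133e+00 -6.68986616e-04 -2.83029382e+00] 15.76132208538463 [-0.1362471  -0.33366939 -4.45218695]
```

View pics/w2.png

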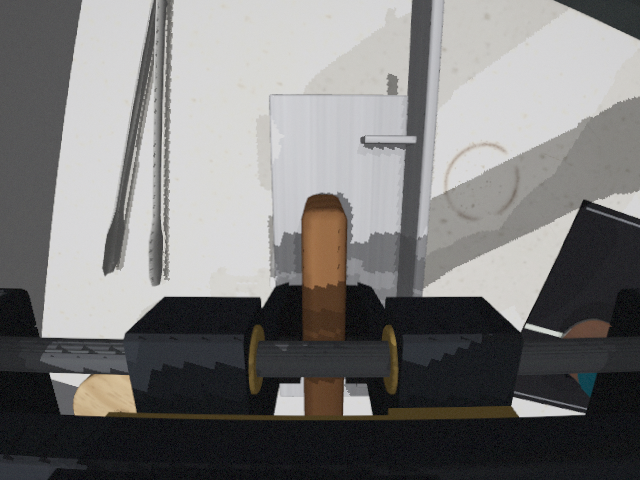

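w2: grip (brown block around column 325) held centrally, plate's far edge at row 95 level, blade at columns 410–440.

```bash
echo '{"x": [-7.2, -7.2, -7.2, -7.2, -7.2, -7.2, -7.2, -7.2, -7.2, 0], "y": [53, 53, 53, 53, 53, 53, 53, 53, 53, 0], "z": [0, 0, 0, 0, 0, 0, 0, 0, 0, 0], "ax": [0, 0, 0, 0, 0, 0, 0, 0, 0, 0], "ay": [0, 0, 0, 0, 0, 0, 0, 0, 0, 0], "az": [0, 0, 0, 0, 0, 0, 0, 0, 0, 0], "aperture": [10, 10, 10, 10, 10, 10, 10, 10, 10, 10]}' | python3 drive.py
echo '{"x": [0, 0, 0, 0, 0, 0, 0, 0, 0, 0], "y": [0, 0, 0, 0, 0, 0, 0, 0, 0, 0], "z": [0, 0, 0, 0, 0, 0, 0, 0, 0, 0], "ax": [0, 0, 0, 0, 0, 0, 0, 0, 0, 0], "ay": [0, 0, 0, 0, 0, 0, 0, 0, 0, 0], "az": [0.185, 0.185, 0.185, 0.185, 0.185, 0.185, 0.185, 0.185, 0.185, 0.185], "aperture": [10, 10, 10, 10, 10, 10, 10, 10, 10, 10]}' | python3 drive.py
echo '{"x": [0, 0], "y": [0, 0], "z": [0, 0], "ax": [0, 0], "ay": [0, 0], "az": [0, 0], "aperture": [10, 10]}' | python3 drive.py
python3 - <<'E'
from h import *
s=manip.observe();m=eyes.camera_model('wrist');im=eyes.get_image('wrist');cv2.imwrite("pics/w3.png",im);cv2.imwrite("pics/t3.png",eyes.get_image('top'));print(s['ee_pos'],s['eef_rot'],s['opening'],s['wrist_force'],np.round(s['qpos'],2));np.save('w3.npy',m,allow_pickle=True)
E
```

```text
clock: 7.2
ee_pos: [459.9, 114.6, 228.3]
eef_rot: [3.14, -0.003, -2.822]
wrist_force: [0.1, -0.3, -3.8]
opening: 15.7
finger_force: 49.8
clock: 8.45
ee_pos: [461.2, 108.9, 228.7]
eef_rot: [-3.139, 0.002, 1.596]
wrist_force: [0.2, 0.2, -3.8]
opening: 15.7
finger_force: 49.8
clock: 8.7
ee_pos: [461.7, 109.7, 229.2]
eef_rot: [-3.14, 0.001, 1.606]
wrist_force: [-0.3, -0.2, -3.1]
opening: 15.7
finger_force: 49.8
[461.66066564 109.65412317 229.22853039] [-3.14044499e+00  7.44890754e-04  1.60594652e+00] 15.689950107663279 [-0.29763607 -0.23089632 -3.060014  ] [-0.81  0.28  0.57  2.02 -0.19  0.89 -0.1 ]
```

View pics/w3.png

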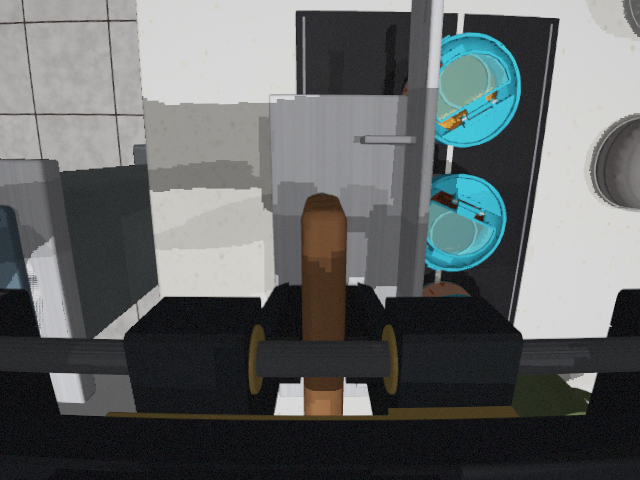

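w3: stripe seen at about (460,20), (449,160) and (437,283), left of the far mat edge (555,20)-(512,310); se plate edge as before.

Run:
```python
from h import *
im=cv2.imread("pics/w3.png").astype(int).mean(2);m=np.load('w3.npy',allow_pickle=True).item()
P=[]
for y in list(range(16,30))+list(range(150,172,2)):
    x0=445 if y<100 else 438; r=im[y,x0:x0+30];i=r.argmax();k=np.arange(max(0,i-4),i+5);w=np.clip(r[k]-40,0,None);P.append((x0+(w*k).sum()/w.sum(),y))
W=onz('w',P,3,m);print(W[::4].round(1).tolist());k=np.polyfit(W[:,1],W[:,0],1);print(k,np.polyval(k,112))
im=cv2.imread("pics/t3.png");cv2.imwrite("pics/t3c.png",cv2.resize(im[190:345,140:340],None,fx=3.5,fy=3.5,interpolation=2))
# scene stripe from first image
g=cv2.imread("pics/scene0.png").astype(int).mean(2)
for a in [(330,254),(302,295),(234,383),(229,389),(265,335)]:
    w=g[a[1]-4:a[1]+5,a[0]-6:a[0]+7];w=np.clip(w-w.mean()-.5*w.std(),0,None);yy,xx=np.mgrid[a[1]-4:a[1]+5,a[0]-6:a[0]+7];c=((w*xx).sum()/w.sum(),(w*yy).sum()/w.sum());p=onz('scene',c,3)[0];print(np.round(c,1),p.round(1),'at y112:',p[0]+.028*(p[1]-112))
```

```text
[[588.1, 309.7, 3.0], [588.5, 306.1, 3.0], [588.6, 302.5, 3.0], [588.7, 298.9, 3.0], [592.2, 178.3, 3.0], [592.5, 170.1, 3.0], [593.0, 161.8, 3.0]]
[-3.03392928e-02  5.97682481e+02] 594.2844798283
[331.5 252.1] [595.7 -84.    3. ] at y112: 590.2414800820961
[297.9 295.7] [593.1  53.2   3. ] at y112: 591.4682279472541
[231.2 382.9] [587.4 294.6   3. ] at y112: 592.5402678710734
[225.8 390.3] [586.5 313.3   3. ] at y112: 592.1181556707021
[262.3 337.5] [596.7 178.4   3. ] at y112: 598.5571787923649
```

View pics/t3c.png

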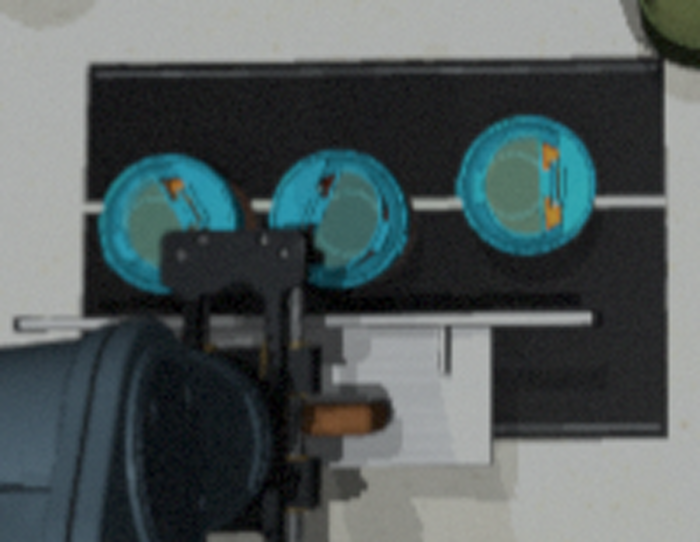

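t3c: se held level with blade (top-left (20,323)–(590,318) in crop) behind all pots; spanning them sideways once parallax is taken into account. Descend.

```bash
echo '{"x": [0, 0, 0, 0, 0, 0], "y": [-4, 0, 0, 0, 0, 0], "z": [40, 50, 40, 10, 0, 0], "ax": [0, 0, 0, 0, 0, 0], "ay": [0, 0, 0, 0, 0, 0], "az": [0.005, 0, 0, 0, 0, 0], "aperture": [10, 10, 10, 10, 10, 10]}' | python3 drive.py;echo '{"x": [0, 0, 0], "y": [0, 0, 0], "z": [3, 0, 0], "ax": [0, 0, 0], "ay": [0, 0, 0], "az": [0, 0, 0], "aperture": [10, 10, 10]}' | python3 drive.py; echo '{"x": [0, 0, 0], "y": [0, 0, 0], "z": [3, 0, 0], "ax": [0, 0, 0], "ay": [0, 0, 0], "az": [0, 0, 0], "aperture": [10, 10, 10]}' | python3 drive.py
```

```text
clock: 9.55
ee_pos: [459.4, 110.4, 91.2]
eef_rot: [3.139, -0.001, 1.598]
wrist_force: [-0.5, 0.3, -3.0]
opening: 15.5
finger_force: 49.8
clock: 9.93
ee_pos: [458.2, 110.2, 87.0]
eef_rot: [3.141, -0.0, 1.598]
wrist_force: [-0.1, 0.2, -2.7]
opening: 15.3
finger_force: 49.8
clock: 10.3
ee_pos: [458.1, 110.0, 83.7]
eef_rot: [-3.142, 0.0, 1.598]
wrist_force: [-0.6, 0.1, -3.3]
opening: 15.4
finger_force: 49.8
```

```bash
for i in 1; do echo '{"x": [0, 0, 0], "y": [0, 0, 0], "z": [3, 0, 0], "ax": [0, 0, 0], "ay": [0, 0, 0], "az": [0, 0, 0], "aperture": [10, 10, 10]}' | python3 drive.py; echo '{"x": [0, 0, 0], "y": [0, 0, 0], "z": [3, 0, 0], "ax": [0, 0, 0], "ay": [0, 0, 0], "az": [0, 0, 0], "aperture": [10, 10, 10]}' | python3 drive.py ; echo '{"x": [0, 0, 0], "y": [0, 0, 0], "z": [2, 0, 0], "ax": [0, 0, 0], "ay": [0, 0, 0], "az": [0, 0, 0], "aperture": [10, 10, 10]}' | python3 drive.py;done
```

```text
clock: 10.68
ee_pos: [458.0, 110.0, 80.7]
eef_rot: [-3.142, 0.0, 1.598]
wrist_force: [-0.2, -0.2, -3.6]
opening: 15.6
finger_force: 49.8
clock: 11.05
ee_pos: [458.1, 110.0, 77.7]
eef_rot: [3.142, 0.0, 1.598]
wrist_force: [0.9, 0.4, -3.0]
opening: 15.4
finger_force: 49.8
clock: 11.42
ee_pos: [458.1, 110.1, 75.7]
eef_rot: [3.142, -0.0, 1.598]
wrist_force: [0.3, -0.8, -2.5]
opening: 15.6
finger_force: 49.8
```

```bash
echo '{"x": [0, 0, 0], "y": [0, 0, 0], "z": [3, 0, 0], "ax": [0, 0, 0], "ay": [0, 0, 0], "az": [0, 0, 0], "aperture": [10, 10, 10]}' | python3 drive.py; echo '{"x": [0, 0, 0], "y": [0, 0, 0], "z": [2, 0, 0], "ax": [0, 0, 0], "ay": [0, 0, 0], "az": [0, 0, 0], "aperture": [10, 10, 10]}' | python3 drive.py ; echo '{"x": [0, 0, 0], "y": [0, 0, 0], "z": [2, 0, 0], "ax": [0, 0, 0], "ay": [0, 0, 0], "az": [0, 0, 0], "aperture": [10, 10, 10]}' | python3 drive.py
```

```text
clock: 11.8
ee_pos: [458.1, 110.1, 72.7]
eef_rot: [-3.142, 0.0, 1.598]
wrist_force: [0.0, 0.3, -3.3]
opening: 15.4
finger_force: 49.8
clock: 12.18
ee_pos: [458.2, 110.1, 70.8]
eef_rot: [3.141, -0.0, 1.598]
wrist_force: [-0.5, 0.2, -1.0]
opening: 15.6
finger_force: 49.8
clock: 12.55
ee_pos: [457.3, 110.1, 70.0]
eef_rot: [-3.14, -0.001, 1.597]
wrist_force: [-9.1, -1.0, 24.3]
opening: 15.8
finger_force: 50.0
```

```bash
echo '{"x": [0, 0, 0], "y": [0, 0, 0], "z": [-3.5, 0, 0], "ax": [0, 0, 0], "ay": [0, 0, 0], "az": [-0.004, 0, 0], "aperture": [10, 10, 10]}' | python3 drive.py; echo '{"x": [0, 0, 0, 0, 0, 0, 0, 0, 0, 0], "y": [4, 5, 5, 5, 5, 5, 5, 5, 3, 3], "z": [0, 0, 0, 0, 0, 0, 0, 0, 0, 0], "ax": [0, 0, 0, 0, 0, 0, 0, 0, 0, 0], "ay": [0, 0, 0, 0, 0, 0, 0, 0, 0, 0], "az": [0, 0, 0, 0, 0, 0, 0, 0, 0, 0], "aperture": [10, 10, 10, 10, 10, 10, 10, 10, 10, 10]}' | python3 drive.py
```

```text
clock: 12.92
ee_pos: [458.0, 110.1, 72.0]
eef_rot: [-3.141, 0.0, 1.602]
wrist_force: [0.2, -0.3, -3.0]
opening: 15.9
finger_force: 50.0
clock: 14.18
ee_pos: [503.1, 111.4, 72.1]
eef_rot: [-3.141, 0.0, 1.602]
wrist_force: [-2.1, -1.0, -3.4]
opening: 15.4
finger_force: 50.1
```

```bash
echo '{"x": [0, 0, 0, 0, 0, 0, 0, 0, 0, 0], "y": [3, 3, 3, 3, 3, 3, 3, 3, 2, 2], "z": [0, 0, 0, 0, 0, 0, 0, 0, 0, 0], "ax": [0, 0, 0, 0, 0, 0, 0, 0, 0, 0], "ay": [0, 0, 0, 0, 0, 0, 0, 0, 0, 0], "az": [0, 0, 0, 0, 0, 0, 0, 0, 0, 0], "aperture": [10, 10, 10, 10, 10, 10, 10, 10, 10, 10]}' | python3 drive.py
echo '{"x": [0, 0], "y": [0, 0], "z": [0, 0], "ax": [0, 0], "ay": [0, 0], "az": [0, 0], "aperture": [10, 10]}' | python3 drive.py
python3 - <<'E'
from h import *
im=eyes.get_image('top');cv2.imwrite("pics/t4.png",im);s=manip.observe();print(s['ee_pos'],s['eef_rot'])
H,S,V=cv2.split(cv2.cvtColor(im,cv2.COLOR_BGR2HSV))
for c in blobs((H>85)&(H<105)&(S>120)&(V>90),100):
    e,ax,a=cv2.fitEllipse(cv2.convexHull(c));print(' pot',onz('top',e,84).round(1)[0],ax)
cv2.imwrite("pics/t4c.png",cv2.resize(im[205:300,145:345],None,fx=4,fy=4,interpolation=2))
# predicted blade top front edge pixels if face over stripe (z top = 42+3+~1.5)
for y in(-40,260):print(y,proj('top',[592.0-.03*(y-112),y,44.5]),proj('top',[592.-.03*(y-112),y,3]))
E
```

```text
clock: 15.42
ee_pos: [529.6, 112.2, 72.0]
eef_rot: [-3.138, -0.0, 1.601]
wrist_force: [-7.6, -0.3, 1.0]
opening: 15.9
finger_force: 50.0
clock: 15.68
ee_pos: [530.1, 112.2, 72.0]
eef_rot: [-3.139, -0.0, 1.601]
wrist_force: [-5.9, 0.3, -1.3]
opening: 15.7
finger_force: 50.0
[530.03188105 112.14979288  72.01300147] [-3.13937754e+00  1.94771191e-05  1.60123155e+00]
 pot [625.1   1.7  84. ] (38.49224090576172, 39.35956954956055)
 pot [623.7 229.2  84. ] (33.07282257080078, 38.196563720703125)
 pot [623.2 119.   84. ] (35.411170959472656, 38.89747619628906)
-40 [[309.45970661 245.72802065]] [[310.36285449 247.18340654]]
260 [[179.39224986 247.27174356]] [[185.29600202 248.65757841]]
```

View pics/t4c.png

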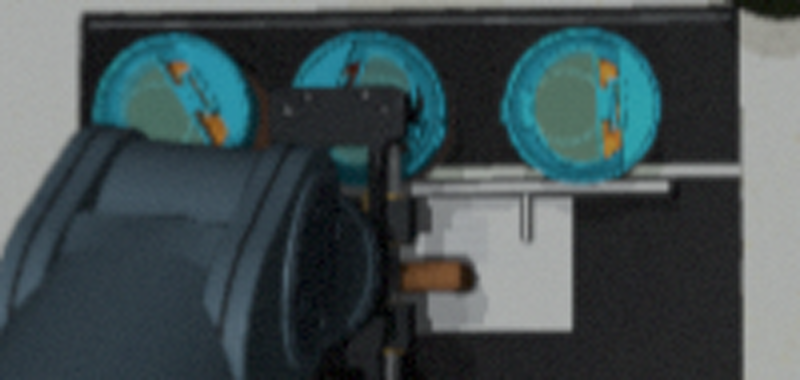

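Run:
```python
from h import *
g=cv2.imread("pics/t4.png").astype(int).mean(2)
for x in (256,262,266,300,308):print(x,g[243:258,x].astype(int).tolist(), 'pred face row', proj('top',[[592.2+3.3+0.3,-.0+(260-x)*2.28+ 0,44.5]]).round(1))
for x in (318,324):print(x,g[243:258,x].astype(int).tolist())
```

```text
256 [31, 26, 28, 61, 112, 135, 108, 83, 128, 135, 99, 102, 130, 133, 133] pred face row [[288.  245.7]]
262 [28, 26, 36, 75, 133, 160, 130, 95, 139, 147, 104, 106, 134, 137, 150] pred face row [[294.  245.8]]
266 [32, 25, 34, 74, 131, 158, 132, 118, 154, 143, 101, 112, 146, 148, 159] pred face row [[298.  245.9]]
300 [83, 79, 74, 74, 75, 61, 53, 104, 142, 123, 63, 31, 27, 24, 28] pred face row [[331.8 246.5]]
308 [27, 22, 43, 102, 138, 120, 82, 124, 160, 132, 60, 35, 23, 26, 25] pred face row [[339.8 246.6]]
318 [39, 37, 64, 127, 161, 136, 69, 38, 39, 34, 37, 36, 36, 37, 35]
324 [38, 41, 65, 129, 164, 137, 71, 41, 34, 36, 32, 38, 39, 38, 34]
```

```bash
echo '{"x": [0, 0, 0, 0, 0, 0], "y": [3, 3, 2, 1.2, 0, 0], "z": [0, 0, 0, 0, 0, 0], "ax": [0, 0, 0, 0, 0, 0], "ay": [0, 0, 0, 0, 0, 0], "az": [0, 0, 0, 0, 0, 0], "aperture": [10, 10, 10, 10, 10, 10]}' | python3 drive.py
python3 - <<'E'
from h import *
im=eyes.get_image('top');cv2.imwrite("pics/t5.png",im);g=im.astype(int).mean(2);w=eyes.get_image('wrist');cv2.imwrite("pics/w5.png",w)
H,S,V=cv2.split(cv2.cvtColor(im,cv2.COLOR_BGR2HSV))
for c in blobs((H>85)&(H<105)&(S>120)&(V>90),100):
    e,ax,a=cv2.fitEllipse(cv2.convexHull(c));print(' pot',onz('top',e,84).round(1)[0],ax)
for x in (256,262,266,300,308,318):print(x,g[241:256,x].astype(int).tolist())
E
```

```text
clock: 16.48
ee_pos: [539.3, 112.5, 71.9]
eef_rot: [-3.139, 0.0, 1.601]
wrist_force: [-5.2, -0.8, -2.8]
opening: 15.4
finger_force: 50.0
 pot [634.1   2.2  84. ] (38.72290802001953, 39.277488708496094)
 pot [635.9 230.2  84. ] (30.149545669555664, 39.10115051269531)
 pot [632.1 119.6  84. ] (35.77224349975586, 38.80851364135742)
256 [21, 20, 19, 16, 25, 63, 111, 118, 94, 104, 132, 133, 135, 129, 132]
262 [24, 24, 29, 29, 38, 88, 137, 142, 104, 114, 143, 146, 160, 163, 161]
266 [28, 29, 27, 25, 43, 108, 153, 142, 101, 108, 143, 150, 158, 164, 160]
300 [84, 89, 90, 62, 51, 104, 140, 122, 62, 39, 24, 28, 26, 27, 34]
308 [24, 24, 24, 26, 50, 120, 160, 130, 61, 29, 28, 26, 28, 31, 34]
318 [34, 35, 33, 36, 64, 127, 162, 134, 71, 35, 34, 34, 37, 36, 35]
```

Blade face is over the stripe within ~1 mm. Retreat, lift and go back.

```bash
echo '{"x": [0, 0, 0, 0, 0, 0, 0, 0, 0], "y": [-3, -10, -30, -30, 0, 0, 0, 0, 0], "z": [0, 0, 0, -10, -50, -50, -50, 0, 0], "ax": [0, 0, 0, 0, 0, 0, 0, 0, 0], "ay": [0, 0, 0, 0, 0, 0, 0, 0, 0], "az": [0, 0, 0, 0, 0, 0, 0, 0, 0], "aperture": [10, 10, 10, 10, 10, 10, 10, 10, 10]}' | python3 drive.py
```

```text
clock: 17.7
ee_pos: [466.5, 110.5, 231.5]
eef_rot: [-3.141, -0.0, 1.602]
wrist_force: [-0.2, 0.2, -4.5]
opening: 15.9
finger_force: 50.0
```

```bash
echo '{"x": [0, 0, 0, 0, 0, 0, 0, 0, 0, 0], "y": [0, 0, 0, 0, 0, 0, 0, 0, 0, 0], "z": [0, 0, 0, 0, 0, 0, 0, 0, 0, 0], "ax": [0, 0, 0, 0, 0, 0, 0, 0, 0, 0], "ay": [0, 0, 0, 0, 0, 0, 0, 0, 0, 0], "az": [-0.174, -0.174, -0.174, -0.174, -0.174, -0.174, -0.174, -0.174, -0.174, -0.174], "aperture": [10, 10, 10, 10, 10, 10, 10, 10, 10, 10]}' | python3 drive.py
echo '{"x": [2, 2, 2, 2, 2, 2, 2, 2, 2, 0], "y": [-53, -53, -53, -53, -53, -53, -53, -53, -53, 0], "z": [0, 0, 0, 0, 0, 0, 0, 0, 0, 0], "ax": [0, 0, 0, 0, 0, 0, 0, 0, 0, 0], "ay": [0, 0, 0, 0, 0, 0, 0, 0, 0, 0], "az": [0, 0, 0, 0, 0, 0, 0, 0, 0, 0], "aperture": [10, 10, 10, 10, 10, 10, 10, 10, 10, 10]}' | python3 drive.py
echo '{"x": [0, 0], "y": [0, 0], "z": [0, 0], "ax": [0, 0], "ay": [0, 0], "az": [0, 0], "aperture": [10, 10]}' | python3 drive.py
python3 - <<'E'
from h import *
im=eyes.get_image('top');cv2.imwrite("pics/t6.png",im)
H,S,V=cv2.split(cv2.cvtColor(im,cv2.COLOR_BGR2HSV))
for c in blobs((H>85)&(H<105)&(S>120)&(V>90),100):
    e,ax,a=cv2.fitEllipse(cv2.convexHull(c));p=onz('top',e,84)[0];print(' pot',p.round(1),'rel stripe',p[0]+.03*(p[1]-112)-592)
E
```

```text
clock: 18.95
ee_pos: [465.9, 109.9, 230.0]
eef_rot: [-3.141, -0.004, -2.936]
wrist_force: [-0.1, 0.3, -3.6]
opening: 15.6
finger_force: 50.0
clock: 20.2
ee_pos: [541.8, -365.8, 229.3]
eef_rot: [-3.14, -0.004, -2.948]
wrist_force: [-0.5, 0.9, -4.1]
opening: 15.7
finger_force: 50.0
clock: 20.45
ee_pos: [544.6, -358.7, 231.1]
eef_rot: [3.139, -0.001, -2.939]
wrist_force: [0.3, -0.2, -4.0]
opening: 15.5
finger_force: 50.0
 pot [633.9   1.8  84. ] rel stripe 38.63547242598611
 pot [630.1 121.2  84. ] rel stripe 38.40978707482327
 pot [627.2 230.6  84. ] rel stripe 38.71711981518217
```

Pots perfect (38.4–38.7 mm past the stripe). Place.

```bash
echo '{"x": [0, 0, 0, 0, 0, 0, 0, 0, 0], "y": [0, 0, 0, 0, 0, 0, 0, 0, 0], "z": [50, 50, 40, 12, 0, 0, 2, 0, 0], "ax": [0, 0, 0, 0, 0, 0, 0, 0, 0], "ay": [0, 0, 0, 0, 0, 0, 0, 0, 0], "az": [0, 0, 0, 0, 0, 0, 0, 0, 0], "aperture": [10, 10, 10, 10, 10, 10, 10, 10, 10]}' | python3 drive.py; echo '{"x": [0, 0, 0], "y": [0, 0, 0], "z": [1.5, 0, 0], "ax": [0, 0, 0], "ay": [0, 0, 0], "az": [0, 0, 0], "aperture": [10, 10, 10]}' | python3 drive.py
```

```text
clock: 21.62
ee_pos: [544.6, -360.8, 78.6]
eef_rot: [-3.141, 0.0, -2.941]
wrist_force: [0.3, -0.3, -3.1]
opening: 15.7
finger_force: 50.0
clock: 22.0
ee_pos: [544.5, -360.7, 76.7]
eef_rot: [3.142, -0.0, -2.941]
wrist_force: [0.6, -0.1, -3.7]
opening: 15.7
finger_force: 50.0
```

```bash
echo '{"x": [0, 0, 0], "y": [0, 0, 0], "z": [1.3, 0, 0], "ax": [0, 0, 0], "ay": [0, 0, 0], "az": [0, 0, 0], "aperture": [10, 10, 10]}' | python3 drive.py; echo '{"x": [0, 0, 0], "y": [0, 0, 0], "z": [0.7, 0, 0], "ax": [0, 0, 0], "ay": [0, 0, 0], "az": [0, 0, 0], "aperture": [10, 10, 10]}' | python3 drive.py
```

```text
clock: 22.38
ee_pos: [544.5, -360.7, 75.4]
eef_rot: [3.142, -0.0, -2.941]
wrist_force: [-0.2, -0.3, -3.1]
opening: 15.6
finger_force: 50.0
clock: 22.75
ee_pos: [544.5, -360.7, 74.7]
eef_rot: [3.142, 0.0, -2.941]
wrist_force: [0.9, -0.3, -3.6]
opening: 15.4
finger_force: 50.0
```

```bash
echo '{"x": [0, 0, 0], "y": [0, 0, 0], "z": [0.8, 0, 0], "ax": [0, 0, 0], "ay": [0, 0, 0], "az": [0, 0, 0], "aperture": [10, 10, 10]}' | python3 drive.py; echo '{"x": [0, 0, 0], "y": [0, 0, 0], "z": [0.6, 0, 0], "ax": [0, 0, 0], "ay": [0, 0, 0], "az": [0, 0, 0], "aperture": [10, 10, 10]}' | python3 drive.py
```

```text
clock: 23.12
ee_pos: [544.7, -360.9, 74.2]
eef_rot: [-3.141, 0.0, -2.941]
wrist_force: [-0.7, 0.1, -0.4]
opening: 15.5
finger_force: 50.0
clock: 23.5
ee_pos: [544.7, -361.0, 74.2]
eef_rot: [-3.141, 0.001, -2.941]
wrist_force: [-2.3, 0.9, 4.9]
opening: 15.6
finger_force: 50.0
```

```bash
echo '{"x": [0, 0, 0, 0, 0, 0], "y": [0, 0, 0, 0, 0, 0], "z": [0, 0, 0, 0, 0, 0], "ax": [0, 0, 0, 0, 0, 0], "ay": [0, 0, 0, 0, 0, 0], "az": [0, 0, 0, 0, 0, 0], "aperture": [60, 60, 60, 60, 60, 60]}' | python3 drive.py; echo '{"x": [0, 0, 0, 0, 0, 0, 0], "y": [0, 0, 0, 0, 0, 0, 0], "z": [-30, -50, -60, -60, 0, 0, 0], "ax": [0, 0, 0, 0, 0, 0, 0], "ay": [0, 0, 0, 0, 0, 0, 0], "az": [0, 0, 0, 0, 0, 0, 0], "aperture": [60, 60, 60, 60, 60, 60, 60]}' | python3 drive.py
python3 - <<'E'
from h import *
m=eyes.camera_model('wrist');np.save('w7.npy',m,allow_pickle=True)
w=eyes.get_image('wrist');t=eyes.get_image('top')
o=np.zeros((480,800,3),np.uint8);o[:,:500]=w[:,100:600][:480];o[:250,500:]=cv2.resize(t[150:360,150:490],(300,185),interpolation=3)[:250] if 0 else np.pad(cv2.resize(t[150:360,150:490],(300,185),interpolation=3),((0,65),(0,0),(0,0)))
cv2.imwrite("pics/w7raw.png",w);cv2.imwrite("pics/t7.png",t);cv2.imwrite("pics/w7.png",o)
E
```

```text
clock: 24.25
ee_pos: [544.5, -360.7, 73.3]
eef_rot: [-3.142, 0.0, -2.941]
wrist_force: [0.5, 0.1, -0.1]
opening: 59.8
finger_force: 0.0
clock: 25.12
ee_pos: [543.8, -360.0, 271.5]
eef_rot: [3.139, -0.002, -2.941]
wrist_force: [0.8, -0.1, 0.5]
opening: 59.8
finger_force: 0.0
```

View pics/w7.png

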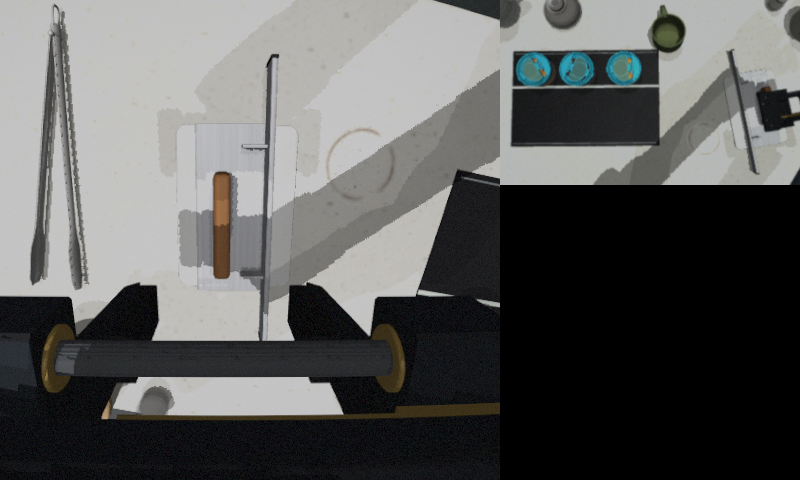

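The straightedge stands centred on the board and in line with it (plate at columns 195–265, board at 177–298). The pots are in a row past the stripe and the mug is undisturbed.

```bash
python3 -c "
from bench import manip, eyes, job
print(job.close_job())"
```

```text
the job is handed in; nothing more can be done
None
```

The three pots stand in one straight row with their glass sides on the stripe (within about 1 mm by the top camera), the straightedge is back on the white board with the gripper clear of it, and the job is handed in at about 25 s.

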